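Put the colour bottles into the matching holes of the graded rack

TASK

Put the two loose bottles on the surface (not those in the basket) away in the wooden rack, and move the small bottle that was left in the rack's widest hole, so that each of the three stands fully down in the narrowest hole that takes it. Keep the bottles upright, and do not disturb the mug, the tin or the little wooden box.

Things in the scene. Friction and masses are not known exactly. Their poses are not given: they have to be found in the camera images.
- rack: low two-tier wooden rack, fixed, 78 mm deep (x), 283 mm long (y), 46 mm high; origin under its centre, z up. The top board (12 mm thick, top face at 46 mm) has a row of four through holes along y, 55 to 67 mm apart, graded from 35 mm wide at the +y end to 53 mm at the -y end; a bottle passed through a hole stands on the floor board, 34 mm below the top face.
- hole_35 (a point): centre of the rack's narrowest hole (35 mm across), at the height of the top face
- hole_40 (a point): centre of the hole 40 mm across, next to the narrowest, at the height of the top face
- hole_45 (a point): centre of the hole 45 mm across, at the height of the top face
- hole_53 (a point): centre of the widest hole (53 mm across), at the height of the top face; at the start the small bottle stands in it, loosely
- small_bottle: small slender squeeze bottle, 42 g or so: round body 32 mm across up to 57 mm, then a round cap 28 mm across up to 68 mm, above it a thin needle and pin (seen but not solid) up to 102 mm. Origin at the centre of its underside, z up along the bottle. Stiff; grip it across the cap from above. Starts in the rack's widest hole.
- medium_bottle: medium squeeze bottle, 65 g or so: round body 42 mm across up to 55 mm, then a round cap 30 mm across up to 65 mm, above it a thin needle and pin (seen but not solid) up to 103 mm. Origin at the centre of its underside, z up along the bottle. Stiff; grip it across the cap from above. Starts on the surface to the left or right of the rack.
- large_bottle: large stout squeeze bottle, 85 g or so: round body 50 mm across up to 55 mm, then a round cap 30 mm across up to 65 mm, above it a thin needle and pin (seen but not solid) up to 106 mm. Origin at the centre of its underside, z up along the bottle. Stiff; grip it across the cap from above. Starts on the surface on the other side of the rack.
- mug: bystander: hand-built cream mug, 130 x 189 x 128 mm, at the back right; origin under its centre
- tip_tin: bystander: flat closed tin, 70 x 98 x 30 mm, in front of the rack to the left; origin under its centre
- pin_box: bystander: small plywood box, 54 x 84 x 29 mm, in front of the rack to the right; origin under its centre

How it is judged:
At the end, for the whole second after the job is handed in: The small bottle stands in the 35 mm hole, the medium one in the 45 mm hole and the large one in the 53 mm hole: each within 6 mm of the hole's centre, its underside at least 30 mm below the rack's top face, within 0.12 rad of upright and at rest (horizontal distance between small_bottle and hole_35 below 0.006 m and z of small_bottle in the frame of hole_35 below -0.03 m and angle between each of small_bottle, medium_bottle, large_bottle's own z axis and vertical below 0.12 rad and linear speed of each of small_bottle, medium_bottle, large_bottle below 0.02 m/s and horizontal distance between medium_bottle and hole_45 below 0.006 m and z of medium_bottle in the frame of hole_45 below -0.03 m and horizontal distance between large_bottle and hole_53 below 0.006 m and z of large_bottle in the frame of hole_53 below -0.03 m); the robot touches nothing.
It fails at once if a bottle is tipped more than 0.7 rad from upright (angle between any of small_bottle, medium_bottle, large_bottle's own z axis and vertical above 0.7 rad).
It fails at once if the mug, the tin or the wooden box is moved more than 30 mm (distance of any of mug, tip_tin, pin_box from where it was at the start of the episode above 0.03 m).
It also fails if it takes over 72 s, if anything falls off the work surface, if the arm or the gripper's body presses on something with over 40 N, if the wrist force passes 120 N, or if a joint passes its speed limit or range.

ROBOT

A 7-joint arm with a two-finger parallel gripper is mounted at the origin on a cart in front of the work surface, level with it; the furniture and walls round the work are solid. World frame = base frame: x ahead of the robot, y to its left, z up, the work surface at z = 0. Lengths are in m, angles in rad, forces in N, time in s.
With the tool pointing down it reaches from about 0.4 to 0.85 m from the base axis. Payload 4.5 kg.
Tool frame: the origin (TCP) lies where the fingers leave the gripper's body, on its centre line; the fingertips stand 64 mm ahead of it and the grasp point (between the pads) lies 45 mm ahead of it; z points along the fingers, y is the line along which they close (so a half turn about z gives the same grasp; the last joint's range is limited). The gripper opens to 88 mm and grips with 3 to 60 N. Pads are 18 mm wide; open, the fingers measure 123 mm over their backs; the gripper's body (75 mm by 187 mm) begins 45 mm behind the grasp point.
Start: joints at [1.281, 0.689, -0.195, 1.565, 0.157, 0.902, -0.215], TCP at [0.199, -0.593, 0.303] pointing down, gripper open.
Joint ranges: [-3.01, 3.01], [-0.46, 2.08], [-1.47, 1.51], [0.13, 2.56], [-1, 4.14], [0.04, 2.09], [-2.66, 2.66]. Speed limits (rad/s): [2.57, 2.57, 3.14, 3.14, 3.14, 3.14, 3.14].

INTERFACE

Orientations are given as a unit quaternion [x, y, z, w].
In Python, from plant import r gives the robot as it stands.
- The arm moves only by the tool play_rows, never from a script. Its arguments are lists of equal length, an entry for each row: "translation": the shift along the tool's x, y, z in m, a list of three; "delta_rot": the turn, a rotation vector about the tool's x, y, z in degrees, a list of three; "grip": the opening, from -1 (shut) to 1 (fully open). In form: {"translation": [[x, y, z], ...], "delta_rot": [[rx, ry, rz], ...], "grip": [grip, ...]}. A call has 1 to 20 rows; each row shifts and turns the commanded pose from where the row before left it, along the tool's axes as they then stand; what a row does not reach is not made up. A row lasts 1/8 s, in which the tool goes at most 62.5 mm and 10.7 degrees, less where a joint would pass 70% of its speed; a pose out of reach is approached as far as the arm can. A call with a gripper value outside its range is refused whole. The fingers move at their own pace and stop on an object; "squeeze" is the grip in N (left out, the last holds). Time passes only in rows, so rows that do not move let the fingers close. It gives the time, the measured TCP pose, the force, the opening and the grip force at its end, in the units of the state.
- r.get_state(): the state, without advancing time (a new reading comes with each control period).
- r.snapshot(name): name is "scene" or "top" or "wrist"; returns the picture (480x640x3 uint8, blue, green, red); there is no depth.
- r.get_calibration(name): a dict with "intrinsics" (3x3 intrinsics, pixels), "eye" and "rotation" of the camera in the world. Camera axes: x right, y up, looking along -z (the intrinsics and any distortion apply to the point x, -y, -z); pixel columns grow to the right and rows downward; lengths in m; the calibration is good to about 2 mm. A picture is of the moment at which its call begins: read the wrist's pose just before it. get_calibration takes no time and is no camera call; for the wrist camera it gives the pose at the moment of the call.
- r.finish_job(): hands the job in; it is judged then, once.
Trained networks look in the newest picture that a camera, given by its name, has taken for a name from the list of things; names that differ only in an ending like _2 or _b are one class to them, and where a whole thing is asked for, a point or a joint stands for the part that bears it (a point fixed in the world has none). Each returns a list of dicts, best first, with "confidence" (0 to 1); they miss things now and then, are a little off and sometimes report something else, mostly with a low value. They report only what shows in the picture. A call takes as long as a camera call.
- r.look_for(camera, target): "point" ([x, y, z] in m, in world coordinates, good to about 4 mm: the middle of the surface that is visible of it).
- r.silhouettes(camera, target): "pixels" (480x640 bool, what is visible of it).
The state is a dict: "clock": time; "q": joint angles; "qd": joint speeds; "joint_torque": joint torques, N m; "tool_pos": TCP position; "eef_rot": TCP orientation; "contact_force": force on the tool from outside, world axes, zero at the start; "moment": the same for the moment, N m; "opening": opening from 0.0 (shut) to 1.0 (fully open); "finger_force": force on a finger pad.
Only numpy, scipy, OpenCV 4.12 (cv2) and the standard library are available. Lean on these libraries where they do the work, as an engineer would, in place of code of your own. Each camera call takes 0.05 s, during which the arm holds its last target. There are 200 camera calls.

## Working session

There is one attempt and no reset: what is moved stays moved. The work goes in short steps, Python scripts to look and compute and a tool call to move; the robot and the scene stay as the last step left them, time stands still between calls to the robot, and variables do not carry over. Pictures are saved under pics/ and viewed, at most 10 in all, crops included, and the job is handed in when it is done.

Besides the shell and the picture viewer there is one more tool, called after ">>>" in YAML: its name, and indented under it one key for each argument. play_rows: Moves the arm, as the interface text tells. Its arguments: {"type":"object","properties":{"translation":{"type":"array","items":{"type":"array","items":{"type":"number"}}},"delta_rot":{"type":"array","items":{"type":"array","items":{"type":"number"}}},"grip":{"type":"array","items":{"type":"number"}},"squeeze":{"type":"number"}},"required":["translation","delta_rot","grip"]}

```bash
mkdir -p pics; ls; cat > h.py <<'E'
import numpy as np, cv2
from plant import r
from scipy.spatial.transform import Rotation as R
def proj(c,P):
    P=np.atleast_2d(P); p=(P-np.array(c['eye']))@np.array(c['rotation'])
    p=p*[1,-1,-1]; u=p@np.array(c['intrinsics']).T; return u[:,:2]/u[:,2:]
def ray(c,uv,z):
    d=np.linalg.inv(np.array(c['intrinsics']))@[uv[0],uv[1],1]; d=np.array(c['rotation'])@(d*[1,-1,-1])
    e=np.array(c['eye']); return e+d*(z-e[2])/d[2]
E
python3 - <<'E'
from h import *
s=r.get_state(); print({k:np.round(v,3).tolist() for k,v in s.items()})
ims=[]
for n in ['top','scene']:
    im=r.snapshot(n); cv2.imwrite(f'pics/{n}0.png',im); c=r.get_calibration(n)
    print(n,{k:np.round(v,3).tolist() for k,v in c.items()})
    for t in ['small_bottle','medium_bottle','large_bottle','rack','mug','tip_tin','pin_box','hole_35','hole_40','hole_45','hole_53']:
        print(t,[(np.round(d['point'],3).tolist(),round(d['confidence'],2)) for d in r.look_for(n,t)[:3]])
E
```

```text
pics
{'clock': 0.0, 'q': [1.281, 0.69, -0.195, 1.566, 0.157, 0.903, -0.215], 'qd': [-0.001, -0.001, 0.001, -0.001, 0.0, 0.001, -0.001], 'joint_torque': [-0.0, -52.756, -1.267, -15.343, -0.053, 0.007, 0.0], 'tool_pos': [0.199, -0.592, 0.302], 'eef_rot': [0.987, 0.161, -0.0, -0.001], 'contact_force': [0.126, -0.474, -0.074], 'moment': [0.018, 0.042, 0.033], 'finger_force': 0.0, 'opening': 1.001}
top {'intrinsics': [[583.704, 0.0, 315.231], [0.0, 583.704, 248.565], [0.0, 0.0, 1.0]], 'eye': [0.313, -0.055, 1.264], 'rotation': [-0.044, 0.048, 0.706, -0.706]}
small_bottle [([0.522, -0.09, 0.071], 0.56)]
medium_bottle [([0.432, -0.243, 0.051], 0.61), ([0.405, 0.226, 0.048], 0.26)]
large_bottle [([0.406, 0.227, 0.044], 0.89), ([0.536, 0.0, 0.045], 0.51)]
rack [([0.538, 0.001, 0.045], 0.79)]
mug [([0.567, -0.391, 0.071], 0.94)]
tip_tin [([0.387, 0.095, 0.029], 0.68), ([0.567, -0.39, 0.068], 0.35)]
pin_box [([0.39, -0.1, 0.024], 0.91)]
hole_35 [([0.538, 0.0, 0.048], 0.78)]
hole_40 [([0.538, 0.0, 0.048], 0.78)]
hole_45 [([0.538, 0.0, 0.048], 0.78)]
hole_53 [([0.538, 0.0, 0.048], 0.78)]
scene {'intrinsics': [[583.3, 0.0, 319.019], [0.0, 583.3, 239.942], [0.0, 0.0, 1.0]], 'eye': [-0.236, 0.731, 0.65], 'rotation': [-0.19, 0.467, 0.807, -0.308]}
small_bottle [([0.524, -0.083, 0.066], 0.87)]
medium_bottle [([0.42, -0.237, 0.038], 0.85), ([0.376, 0.108, 0.035], 0.5)]
large_bottle [([0.395, 0.246, 0.043], 0.58)]
rack [([0.513, 0.026, 0.042], 0.93)]
mug [([0.541, -0.361, 0.067], 0.6)]
tip_tin [([0.379, 0.106, 0.036], 0.84)]
pin_box [([0.378, -0.086, 0.024], 0.8)]
hole_35 [([0.514, 0.028, 0.044], 0.95)]
hole_40 [([0.514, 0.028, 0.044], 0.95)]
hole_45 [([0.514, 0.028, 0.044], 0.95)]
hole_53 [([0.514, 0.028, 0.044], 0.95)]
```

View top.

```bash
sed -i "s/np.array(c\['rotation'\])/R.from_quat(c['rotation']).as_matrix()/" h.py
python3 - <<'E'
from h import *
c=r.get_calibration('top'); print(proj(c,[[.538,0,.046],[.5,-.14,.046],[.406,.227,.06],[.42,-.24,.06]]).round(0), ray(c,(320,240),0))
im=cv2.imread('pics/top0.png'); cv2.imwrite('pics/topc.png',cv2.resize(im[60:320,160:480],None,fx=2.3,fy=2.3,interpolation=cv2.INTER_CUBIC))
E
```

```text
[[286. 217.]
 [352. 235.]
 [175. 279.]
 [401. 272.]] [ 0.49627348 -0.07227143  0.        ]
```

View pics/top0.png

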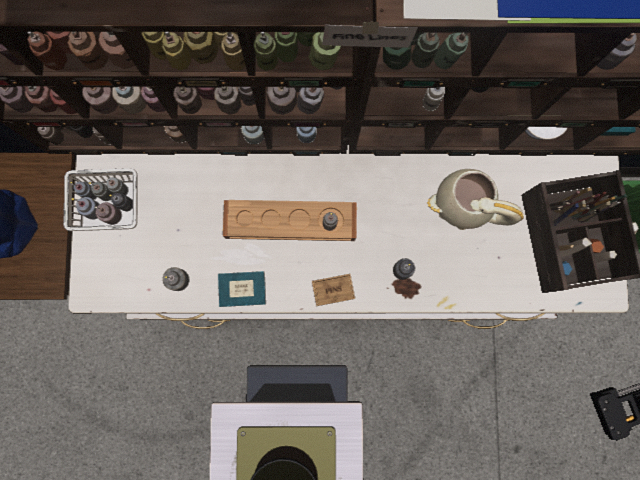

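View pics/scene0.png

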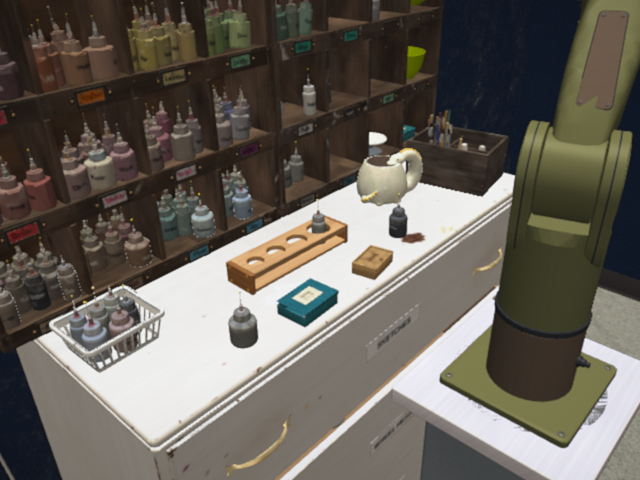

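>>> play_rows:
  translation:
    - [0.039,-0.031,0]
    - [0.039,-0.031,0]
    - [0.039,-0.031,0]
    - [0.039,-0.031,0]
    - [0.039,-0.031,0]
    - [0.039,-0.031,0]
    - [0.039,-0.031,0]
    - [0.039,-0.031,0]
    - [0.039,-0.031,0]
    - [0.039,-0.031,0]
    - [0.039,-0.031,0]
    - [0.039,-0.031,0]
    - [0,0,0]
    - [0,0,0]
    - [0,0,0]
  delta_rot:
    - [0,0,0]
    - [0,0,0]
    - [0,0,0]
    - [0,0,0]
    - [0,0,0]
    - [0,0,0]
    - [0,0,0]
    - [0,0,0]
    - [0,0,0]
    - [0,0,0]
    - [0,0,0]
    - [0,0,0]
    - [0,0,9.25]
    - [0,0,9.25]
    - [0,0,0]
  grip: [1,1,1,1,1,1,1,1,1,1,1,1,1,1,1]
  squeeze: 15

```text
clock: 3.08
tool_pos: [0.5243, -0.0907, 0.3028]
eef_rot: [1.0, 0.001, 0.0, 0.0]
contact_force: [0.5, -0.4, -1.3]
opening: 1.0
finger_force: 0.0
```

```bash
python3 - <<'E'
from h import *
s=r.get_state(); print({k:np.round(s[k],4).tolist() for k in ['clock','q','tool_pos','eef_rot']})
c=r.get_calibration('wrist'); im=r.snapshot('wrist'); cv2.imwrite('pics/w1.png',im)
T=R.from_quat(s['eef_rot']); print(np.round(T.inv().apply(np.array(c['eye'])-s['tool_pos']),4),(T.inv()*R.from_quat(c['rotation'])).as_matrix().round(3),np.round(c['intrinsics'],1), c.keys())
print(T.as_euler('ZYX',degrees=True))
E
```

```text
{'clock': 3.075, 'q': [0.1063, 0.5641, -0.035, 1.851, 0.029, 0.7268, -1.5127], 'tool_pos': [0.5243, -0.0907, 0.3028], 'eef_rot': [1.0, 0.0015, 0.0, 0.0003]}
[ 0.0823  0.0001 -0.0824] [[-0.001  0.949  0.316]
 [ 1.     0.001  0.   ]
 [-0.     0.316 -0.949]] [[413.    0.  328.1]
 [  0.  413.  243.8]
 [  0.    0.    1. ]] dict_keys(['intrinsics', 'eye', 'rotation'])
[ 1.71571240e-01 -5.13001917e-03  1.79968987e+02]
```

View pics/w1.png

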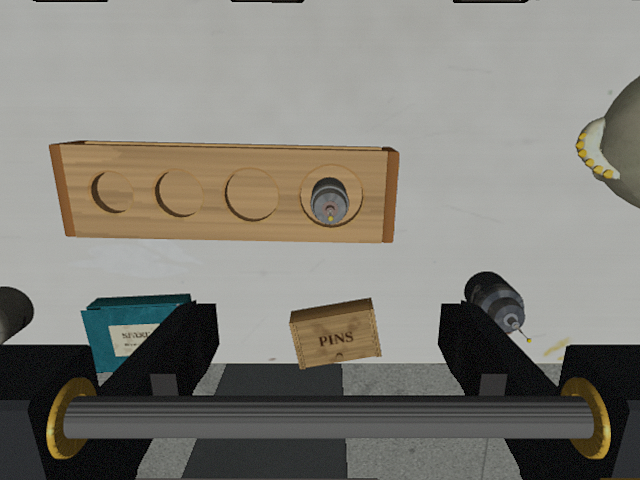

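```bash
cat >> h.py <<'E'
from scipy.optimize import minimize
A=np.linspace(0,2*np.pi,72,endpoint=False)
def circ(x,y,z,rad): return np.c_[x+rad*np.cos(A),y+rad*np.sin(A),0*A+z]
def fithole(c,im,x0,y0,rad,z=.046,span=.008):
    g=cv2.GaussianBlur(im,(3,3),0).astype(float).mean(2)
    def score(x,y):
        f=lambda rr: cv2.remap(g.astype(np.float32),*[a.astype(np.float32).reshape(1,-1) for a in proj(c,circ(x,y,z,rr)).T],cv2.INTER_LINEAR)[0]
        d=np.clip(f(rad+.0012)-f(rad-.0012),0,25); return d.mean()
    best=(-1,)
    for st,n in ((.001,int(span/.001)),(.00025,4)):
        cx,cy=(x0,y0) if best[0]<0 else best[1:]
        for i in range(-n,n+1):
            for j in range(-n,n+1):
                v=score(cx+i*st,cy+j*st)
                if v>best[0]: best=(v,cx+i*st,cy+j*st)
    return best
def bsil(c,x,y,circles,shape=(480,640)):
    m=np.zeros(shape,np.uint8)
    for (z0,r0),(z1,r1) in circles:
        p=proj(c,np.r_[circ(x,y,z0,r0),circ(x,y,z1,r1)])
        h=cv2.convexHull((p*16).round().astype(np.int32)); cv2.fillConvexPoly(m,h,1,cv2.LINE_8,4)
    return m.astype(bool)
def fitbottle(c,mask,x0,y0,circles,valid=None):
    if valid is None: valid=np.ones_like(mask)
    def cost(p):
        m=bsil(c,p[0],p[1],circles); return -((m&mask&valid).sum()/max(1,((m|mask)&valid).sum()))
    best=minimize(cost,[x0,y0],method='Nelder-Mead',options=dict(initial_simplex=[[x0,y0],[x0+.008,y0],[x0,y0+.008]],xatol=1e-4,fatol=1e-4))
    return best.x,best.fun
SM=lambda zb,zc=0:[((max(zb,zc),.016),(zb+.057,.016)),((zb+.057,.014),(zb+.068,.014))]
ME=lambda zb,zc=0:[((max(zb,zc),.021),(zb+.055,.021)),((zb+.055,.015),(zb+.065,.015))]
LA=lambda zb,zc=0:[((max(zb,zc),.025),(zb+.055,.025)),((zb+.055,.015),(zb+.065,.015))]
def getmask(cam,t,near):
    c=r.get_calibration(cam); b=None
    for d in r.silhouettes(cam,t):
        m=d['pixels']; ys,xs=np.nonzero(m); e=np.hypot(xs.mean()-near[0],ys.mean()-near[1])
        if e<40 and b is None: b=(m,d['confidence'])
    return b
def opened(m): return cv2.morphologyEx(m.astype(np.uint8),cv2.MORPH_OPEN,cv2.getStructuringElement(2,(9,9))).astype(bool)
E
python3 - <<'E'
from h import *
c=r.get_calibration('wrist'); im=cv2.imread('pics/w1.png'); o=im.copy()
H=[]
for (u,v),rad in zip([(112,191),(179,193),(252,194),(331,196)],[.0175,.02,.0225,.0265]):
    p=ray(c,(u,v),.046); b=fithole(c,im,p[0],p[1],rad); H.append(b[1:]); print(rad,p[:2].round(4),np.round(b,4))
    cv2.polylines(o,[proj(c,circ(*b[1:],.046,rad)).round().astype(int)],True,(0,255,0),1)
H=np.array(H); print(np.diff(H,axis=0), np.hypot(*np.diff(H,axis=0).T))
for t,near,C,x,y in [('small_bottle',(330,200),SM(.012,.046),.524,-.09),('medium_bottle',(495,300),ME(0),.42,-.24)]:
    b=getmask('wrist',t,near)
    if b is None: print(t,'none'); continue
    m=opened(b[0]); f=fitbottle(c,m,x,y,C); print(t,b[1],f)
    for q,col in ((m,(0,0,255)),(bsil(c,*f[0],C),(255,0,0))):
        cv2.drawContours(o,cv2.findContours(q.astype(np.uint8),0,1)[0],-1,col,1)
cv2.imwrite('pics/w1o.png',cv2.resize(o[130:350,40:560],None,fx=1.5,fy=1.5,interpolation=2))
E
```

```text
0.0175 [0.5393 0.0884] [15.7783  0.5388  0.0881]
0.02 [0.5378 0.033 ] [14.2609  0.5378  0.0325]
0.0225 [ 0.5372 -0.0277] [13.2915  0.5354 -0.0257]
0.0265 [ 0.5357 -0.0934] [12.4482  0.534  -0.0939]
[[-0.00099872 -0.0556491 ]
 [-0.0023936  -0.05812141]
 [-0.00147328 -0.0682275 ]] [0.05565807 0.05817067 0.0682434 ]
small_bottle 0.61 (array([ 0.53583603, -0.0922442 ]), np.float64(-0.9191270860077022))
medium_bottle 0.62 (array([ 0.4323863 , -0.24921472]), np.float64(-0.7737780713342141))
```

View pics/w1o.png

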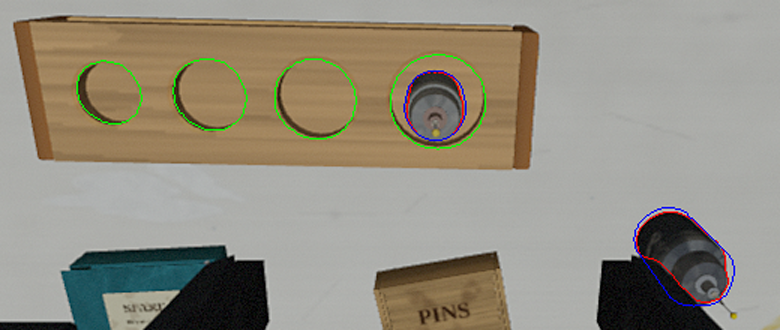

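>>> play_rows:
  translation:
    - [0.006,0.001,0.04]
    - [0.0056,0.0005,0.05]
    - [0,0,0.04]
    - [0,0,0.025]
    - [0,0,0.013]
    - [0,0,0]
    - [0,0,0]
    - [0,0,0]
    - [0,0,0]
  delta_rot:
    - [0,0,0]
    - [0,0,0]
    - [0,0,0]
    - [0,0,0]
    - [0,0,0]
    - [0,0,0]
    - [0,0,0]
    - [0,0,0]
    - [0,0,0]
  grip: [0.2,0.2,0.2,0.2,0.2,0.2,-1,-1,-1]
  squeeze: 12

```text
clock: 4.35
tool_pos: [0.5362, -0.0925, 0.1354]
eef_rot: [1.0, 0.001, 0.001, 0.0]
contact_force: [0.1, 0.6, -0.6]
opening: 0.286
finger_force: 2.0
```

>>> play_rows:
  translation:
    - [0,0,0]
    - [0,0,0]
  delta_rot:
    - [0,0,0]
    - [0,0,0]
  grip: [-1,-1]

```text
clock: 4.6
tool_pos: [0.5362, -0.0925, 0.1352]
eef_rot: [1.0, 0.0, 0.001, 0.0]
contact_force: [-0.1, 0.9, 5.8]
opening: 0.271
finger_force: 12.3
```

```bash
python3 - <<'E'
from h import *
cv2.imwrite('pics/w2.png',r.snapshot('wrist'))
E
```

```text
(no output)
```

View pics/w2.png

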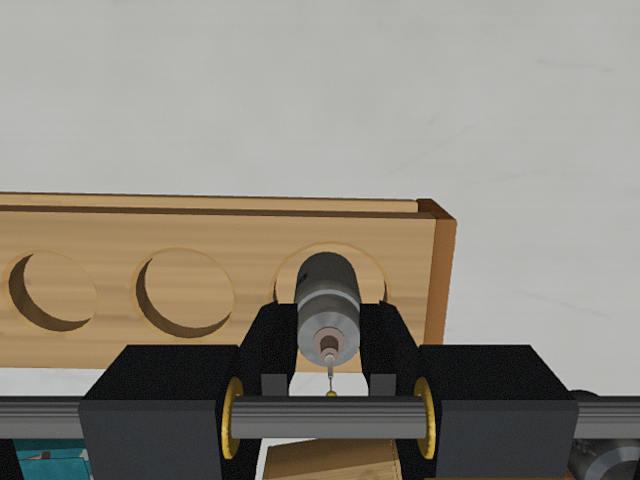

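```bash
python3 - <<'E'
from h import *
s=r.get_state(); c=r.get_calibration('wrist'); T=R.from_quat(s['eef_rot'])
for p in [(.009,.012,.064),(.009,-.012,.064),(-.009,.012,.064),(0,0,.0565),(0,0,.064)]:
    print(p,proj(c,T.apply(p)+s['tool_pos']).round(1))
for x in (.526,.536,.546): 
  for z in (.080,.069): print(x,z,proj(c,circ(x,-.0925,z,.014))[[0,18,36,54]].round(0).tolist())
m,cf=getmask('wrist','small_bottle',(330,310)); m=opened(m); 
for zb in (.010,.012,.014): print(zb,fitbottle(c,m,.536,-.0925,SM(zb,.046)))
print(s['opening'],s['contact_force'],s['moment'])
E
```

```text
(0.009, 0.012, 0.064) [[358.6 303.3]]
(0.009, -0.012, 0.064) [[297.4 303.3]]
(-0.009, 0.012, 0.064) [[357.6 343.3]]
(0, 0, 0.0565) [[328.  333.5]]
(0, 0, 0.064) [[328.  323.7]]
0.526 0.08 [[328.0, 327.0], [292.0, 359.0], [328.0, 389.0], [364.0, 359.0]]
0.526 0.069 [[328.0, 313.0], [294.0, 343.0], [328.0, 372.0], [362.0, 343.0]]
0.536 0.08 [[328.0, 302.0], [291.0, 336.0], [328.0, 367.0], [365.0, 336.0]]
0.536 0.069 [[328.0, 290.0], [294.0, 322.0], [328.0, 352.0], [363.0, 322.0]]
0.546 0.08 [[328.0, 277.0], [290.0, 312.0], [328.0, 345.0], [366.0, 312.0]]
0.546 0.069 [[328.0, 266.0], [293.0, 299.0], [328.0, 330.0], [363.0, 299.0]]
0.01 (array([ 0.53777951, -0.09222675]), np.float64(-0.7998329621380846))
0.012 (array([ 0.53829894, -0.09222286]), np.float64(-0.8129980763946139))
0.014 (array([ 0.53923005, -0.09236418]), np.float64(-0.8225500812127775))
0.2766107281660868 [-0.89199645 -0.14092569  5.41865627] [0.00975305 0.0545683  0.00325363]
```

>>> play_rows:
  translation:
    - [0,0,0]
    - [0.002,0,0.003]
    - [0,0,0]
    - [0,0,0]
    - [0,0,0]
  delta_rot:
    - [0,0,0]
    - [0,0,0]
    - [0,0,0]
    - [0,0,0]
    - [0,0,0]
  grip: [-0.1,-0.1,-1,-1,-1]
  squeeze: 10

```text
clock: 5.32
tool_pos: [0.5377, -0.0925, 0.1316]
eef_rot: [1.0, 0.0, -0.0, 0.0]
contact_force: [0.4, 0.4, -0.3]
opening: 0.287
finger_force: 9.9
```

```bash
python3 - <<'E'
from h import *
s=r.get_state(); c=r.get_calibration('wrist'); print({k:np.round(s[k],4).tolist() for k in ['opening','contact_force','moment','tool_pos','finger_force']})
im=r.snapshot('wrist'); cv2.imwrite('pics/w3.png',cv2.resize(im[220:420,220:440],None,fx=3,fy=3,interpolation=2))
E
```

```text
{'opening': 0.2872, 'contact_force': [0.4428, 0.4132, -0.3272], 'moment': [-0.0038, 0.0503, -0.0354], 'tool_pos': [0.5377, -0.0925, 0.1316], 'finger_force': 9.8865}
```

View pics/w3.png

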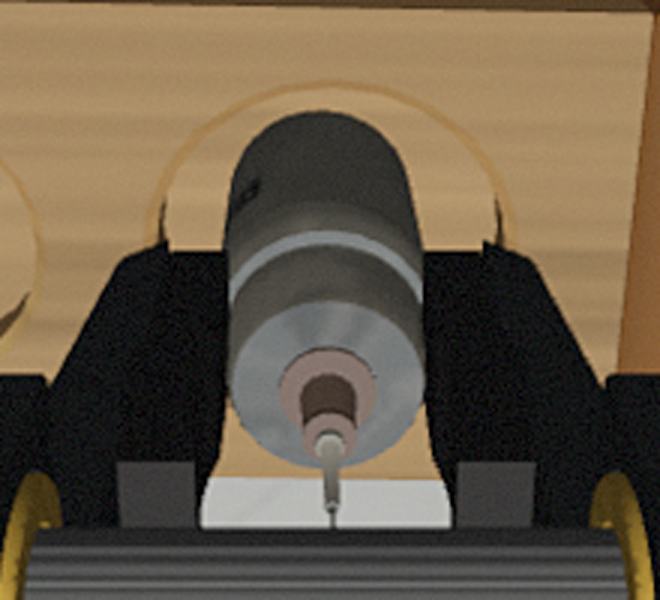

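>>> play_rows:
  translation:
    - [0,0,-0.015]
    - [0,0,-0.03]
    - [0,0,-0.02]
    - [0.001,-0.04,0]
    - [0.001,-0.05,0]
    - [0.001,-0.05,0]
    - [0,-0.03,0]
    - [0,-0.0106,0]
    - [0,0,0]
    - [0,0,0]
  delta_rot:
    - [0,0,0]
    - [0,0,0]
    - [0,0,0]
    - [0,0,0]
    - [0,0,0]
    - [0,0,0]
    - [0,0,0]
    - [0,0,0]
    - [0,0,0]
    - [0,0,0]
  grip: [-1,-1,-1,-1,-1,-1,-1,-1,-1,-1]
  squeeze: 20

```text
clock: 6.62
tool_pos: [0.5408, 0.0859, 0.197]
eef_rot: [1.0, -0.001, 0.0, 0.001]
contact_force: [-0.0, -0.0, -0.6]
opening: 0.282
finger_force: 19.8
```

```bash
python3 - <<'E'
from h import *
s=r.get_state(); c=r.get_calibration('wrist'); print({k:np.round(s[k],4).tolist() for k in ['opening','contact_force','tool_pos','eef_rot','finger_force']})
im=r.snapshot('wrist'); o=im.copy(); zb=s['tool_pos'][2]-.1196
m=getmask('wrist','small_bottle',(330,310))
if m is not None:
    m=opened(m[0]); 
    for z in (zb-.003,zb,zb+.003): f=fitbottle(c,m,s['tool_pos'][0],s['tool_pos'][1],SM(z)); print(z,f)
    f=fitbottle(c,m,s['tool_pos'][0],s['tool_pos'][1],SM(zb))
    cv2.drawContours(o,cv2.findContours(m.astype(np.uint8),0,1)[0],-1,(0,0,255),1)
    cv2.drawContours(o,cv2.findContours(bsil(c,*f[0],SM(zb)).astype(np.uint8),0,1)[0],-1,(255,0,0),1)
H=[(.5388,.0881,.0175),(.5378,.0325,.02),(.5354,-.0257,.0225),(.534,-.0939,.0265)]
for x,y,rad in H[:2]: 
    b=fithole(c,im,x,y,rad); print(np.round(b,4))
    cv2.polylines(o,[proj(c,circ(*b[1:],.046,rad)).round().astype(int)],True,(0,255,0),1)
cv2.imwrite('pics/w4.png',cv2.resize(o[170:440,200:560],None,fx=2.2,fy=2.2,interpolation=2))
E
```

```text
{'opening': 0.282, 'contact_force': [-0.0156, -0.0276, -0.6027], 'tool_pos': [0.5408, 0.0859, 0.197], 'eef_rot': [1.0, -0.001, 0.0001, 0.0008], 'finger_force': 19.7989}
0.07435181134682566 (array([0.53583234, 0.08621793]), np.float64(-0.8367421033522934))
0.07735181134682566 (array([0.53816359, 0.08592696]), np.float64(-0.8076159327181404))
0.08035181134682566 (array([0.54046762, 0.08585911]), np.float64(-0.7783406506810762))
[10.0861  0.5403  0.0896]
[15.9845  0.5388  0.0355]
```

View pics/w4.png

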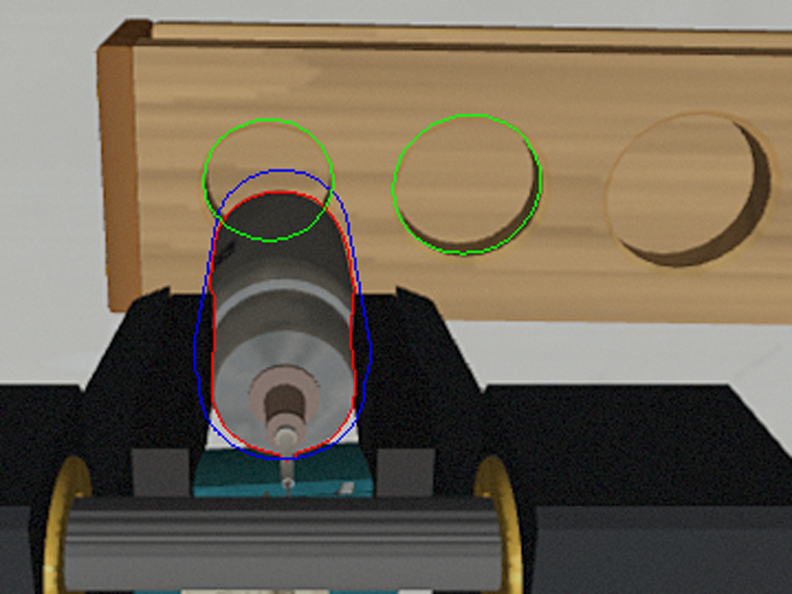

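```bash
python3 - <<'E'
from h import *
s=r.get_state(); c=r.get_calibration('wrist'); x,y,z=s['tool_pos']; print(x,y,z)
for dz in (.1196,.1126,.1):
    p=proj(c,circ(x,y,z-dz,.016)); print('bot',dz,p.min(0),p.max(0))
for dz in (.1196-.057,.1196-.068):
    for rr in (.014,.0125):
        p=proj(c,circ(x,y,z-dz,rr)); print('cap',dz,rr,p.min(0).round(1),p.max(0).round(1))
print('rack end/edges', proj(c,[[.539+.039,.1415,.046],[.539-.039,.1415,.046]]))
E
```

```text
0.5407292446773387 0.08623225127383294 0.1968143632291023
bot 0.1196 [297.32531687 242.15538227] [358.06861365 298.5599149 ]
bot 0.1126 [296.37332141 246.53507004] [359.02927014 304.46930921]
bot 0.1 [294.49956843 255.17449699] [360.92005944 316.07576049]
cap 0.06259999999999999 0.014 [292.4 293.2] [363.1 356. ]
cap 0.06259999999999999 0.0125 [296.2 296.8] [359.3 352.8]
cap 0.05159999999999999 0.014 [290.  306.4] [365.5 372.5]
cap 0.05159999999999999 0.0125 [294.  310.1] [361.5 369.2]
rack end/edges [[230.52297125 189.89893844]
 [240.08899295 312.55786692]]
```

>>> play_rows:
  translation:
    - [0.0026,-0.004,0.01]
    - [0,0,0.012]
    - [0,0,0.006]
    - [0,0,0.003]
    - [0,0,0.003]
    - [0,0,0]
  delta_rot:
    - [0,0,0]
    - [0,0,0]
    - [0,0,0]
    - [0,0,0]
    - [0,0,0]
    - [0,0,0]
  grip: [-1,-1,-1,-1,-1,-1]

```text
clock: 7.48
tool_pos: [0.5432, 0.0916, 0.1627]
eef_rot: [1.0, 0.0, -0.0, 0.0]
contact_force: [0.6, -0.9, -0.3]
opening: 0.282
finger_force: 19.8
```

```bash
cat > st.py <<'E'
from h import *
s=r.get_state(); print({k:np.round(s[k],4).tolist() for k in ['clock','opening','contact_force','moment','tool_pos','eef_rot','finger_force']})
E
python3 st.py; python3 - <<'E'
from h import *
c=r.get_calibration('wrist'); im=r.snapshot('wrist'); cv2.imwrite('pics/w5.png',im)
b=getmask('wrist','small_bottle',(330,310)); m=opened(b[0]); ys,xs=np.nonzero(m); print(xs.min(),xs.max(),ys.min(),ys.max())
for y in range(ys.min(),ys.max(),12): q=xs[ys==y]; print(y,q.min(),q.max())
s=r.get_state(); x,y,z=s['tool_pos']
for rad,hx,hy in ((.02,.5388,.035),(.0225,.537,-.023)): print(np.round(fithole(c,im,hx,hy,rad),4))
E
```

```text
{'clock': 7.475, 'opening': 0.2823, 'contact_force': [0.5851, -0.8538, -0.3478], 'moment': [-0.3073, -0.0273, -0.0053], 'tool_pos': [0.5432, 0.0916, 0.1627], 'eef_rot': [1.0, 0.0003, -0.0001, 0.0004], 'finger_force': 19.7957}
296 361 257 376
257 321 334
269 302 351
281 298 356
293 296 359
305 298 360
317 299 359
329 298 359
341 298 361
353 298 359
365 304 353
[16.339   0.539   0.0355]
[16.5847  0.5375 -0.0242]
```

>>> play_rows:
  translation:
    - [0,0,0.002]
    - [0,0,0.002]
    - [0,0,0]
  delta_rot:
    - [0,0,0]
    - [0,0,0]
    - [0,0,0]
  grip: [-1,-1,-1]

```text
clock: 7.95
tool_pos: [0.5431, 0.0917, 0.1585]
eef_rot: [1.0, 0.0, -0.0, 0.0]
contact_force: [0.6, -2.5, 0.2]
opening: 0.282
finger_force: 19.9
```

```bash
python3 st.py
```

```text
{'clock': 7.95, 'opening': 0.2819, 'contact_force': [0.5563, -2.4838, 0.2442], 'moment': [-0.6848, -0.0438, 0.0297], 'tool_pos': [0.5431, 0.0917, 0.1585], 'eef_rot': [1.0, 0.0003, -0.0002, 0.0003], 'finger_force': 19.8604}
```

>>> play_rows:
  translation:
    - [0,0.001,0.002]
    - [0,0,0.005]
    - [0,0,0.006]
    - [0,0,0]
  delta_rot:
    - [0,0,0]
    - [0,0,0]
    - [0,0,0]
    - [0,0,0]
  grip: [-1,-1,-1,-1]

```text
clock: 8.45
tool_pos: [0.5428, 0.0914, 0.1449]
eef_rot: [1.0, 0.001, -0.001, -0.0]
contact_force: [0.0, -2.1, -1.7]
opening: 0.282
finger_force: 19.7
```

```bash
python3 st.py
```

```text
{'clock': 8.45, 'opening': 0.2816, 'contact_force': [0.0465, -2.1185, -1.7423], 'moment': [-0.3149, -0.0566, 0.0387], 'tool_pos': [0.5428, 0.0914, 0.1449], 'eef_rot': [1.0, 0.0006, -0.0006, -0.0], 'finger_force': 19.7319}
```

>>> play_rows:
  translation:
    - [0,0.001,0.004]
    - [0,0,0.005]
    - [0,0,0.003]
    - [0,0,0]
  delta_rot:
    - [0,0,0]
    - [0,0,0]
    - [0,0,0]
    - [0,0,0]
  grip: [-1,-1,-1,-1]

```text
clock: 8.95
tool_pos: [0.543, 0.0903, 0.1334]
eef_rot: [1.0, 0.001, -0.0, -0.0]
contact_force: [0.3, -0.1, 0.2]
opening: 0.282
finger_force: 19.8
```

```bash
python3 st.py
```

```text
{'clock': 8.95, 'opening': 0.2817, 'contact_force': [0.269, -0.071, 0.2127], 'moment': [-0.0548, -0.0016, -0.0328], 'tool_pos': [0.543, 0.0903, 0.1334], 'eef_rot': [1.0, 0.0006, -0.0003, -0.0], 'finger_force': 19.799}
```

>>> play_rows:
  translation:
    - [0,0,0]
    - [0,0,0]
    - [0,0,-0.03]
    - [0,0,-0.05]
    - [0,0,-0.04]
    - [-0.016,0.048,0]
    - [-0.016,0.048,0]
    - [-0.016,0.048,0]
    - [-0.016,0.048,0]
    - [-0.016,0.048,0]
    - [-0.016,0.048,0]
    - [-0.015,0.047,0]
    - [0,0,0]
    - [0,0,0]
  delta_rot:
    - [0,0,0]
    - [0,0,0]
    - [0,0,0]
    - [0,0,0]
    - [0,0,0]
    - [0,0,0]
    - [0,0,0]
    - [0,0,0]
    - [0,0,0]
    - [0,0,0]
    - [0,0,0]
    - [0,0,0]
    - [0,0,0]
    - [0,0,0]
  grip: [0.1,0.1,0.1,0.1,0.1,0.1,0.1,0.1,0.1,0.1,0.1,0.1,0.1,0.1]

```text
clock: 10.7
tool_pos: [0.4327, -0.2444, 0.2538]
eef_rot: [1.0, 0.001, 0.0, -0.0]
contact_force: [0.7, 1.0, -0.0]
opening: 0.554
finger_force: 0.0
```

```bash
python3 st.py; python3 - <<'E'
from h import *
s=r.get_state();c=r.get_calibration('wrist'); im=r.snapshot('wrist'); cv2.imwrite('pics/w6.png',im)
for t in ('medium_bottle','small_bottle'):
  for d in r.silhouettes('wrist',t):
    m=opened(d['pixels'])
    if m.sum()<50: continue
    ys,xs=np.nonzero(m); print(t,d['confidence'],xs.min(),xs.max(),ys.min(),ys.max(),m.sum())
    if t[0]=='m':
        print(fitbottle(c,m,.432,-.245,ME(0)))
        for y in range(ys.min(),ys.max(),10): q=xs[ys==y]; print(y,q.min(),q.max())
p=proj(c,circ(.432,-.245,0,.021)); print('model bottom',p.min(0),p.max(0)); p=proj(c,circ(.432,-.245,.065,.015)); print('cap',p.min(0),p.max(0))
E
```

```text
{'clock': 10.7, 'opening': 0.5539, 'contact_force': [0.7431, 0.9641, -0.0293], 'moment': [0.038, 0.0449, -0.0188], 'tool_pos': [0.4327, -0.2444, 0.2538], 'eef_rot': [1.0, 0.0005, 0.0002, -0.0002], 'finger_force': 0.0}
medium_bottle 0.96 307 363 188 252 2966
(array([ 0.43475458, -0.24826843]), np.float64(-0.8695397244209909))
188 337 340
198 314 354
208 308 359
218 307 362
228 307 363
238 310 360
248 318 351
model bottom [303.72906761 186.24053938] [353.97908996 235.19728824]
cap [307.13151491 212.68428933] [350.83339502 254.49866015]
```

>>> play_rows:
  translation:
    - [0,0.0046,0.04]
    - [0,0,0.045]
    - [0,0,0.03]
    - [0,0,0.013]
    - [0,0,0.0065]
    - [0,0,0]
    - [0,0,0]
    - [0,0,0]
    - [0,0,0]
    - [0,0,0]
  delta_rot:
    - [0,0,0]
    - [0,0,0]
    - [0,0,0]
    - [0,0,0]
    - [0,0,0]
    - [0,0,0]
    - [0,0,0]
    - [0,0,0]
    - [0,0,0]
    - [0,0,0]
  grip: [0.1,0.1,0.1,0.1,0.1,0.1,-1,-1,-1,-1]
  squeeze: 12

```text
clock: 12.1
tool_pos: [0.4328, -0.2496, 0.1197]
eef_rot: [1.0, 0.0, 0.0, 0.0]
contact_force: [-0.5, 0.9, 5.8]
opening: 0.31
finger_force: 12.3
```

```bash
python3 st.py
```

```text
{'clock': 12.1, 'opening': 0.3101, 'contact_force': [-0.5254, 0.8922, 5.7529], 'moment': [0.1326, 0.0317, 0.0012], 'tool_pos': [0.4328, -0.2496, 0.1197], 'eef_rot': [1.0, 0.0005, 0.0005, 0.0002], 'finger_force': 12.2885}
```

>>> play_rows:
  translation:
    - [0,0,0]
    - [0,0,0.0025]
    - [0,0,0]
    - [0,0,0]
    - [0,0,0]
  delta_rot:
    - [0,0,0]
    - [0,0,0]
    - [0,0,0]
    - [0,0,0]
    - [0,0,0]
  grip: [0,0,-1,-1,-1]
  squeeze: 12

```text
clock: 12.72
tool_pos: [0.4325, -0.2495, 0.1166]
eef_rot: [1.0, 0.0, -0.0, -0.0]
contact_force: [0.0, -0.4, -0.9]
opening: 0.322
finger_force: 11.8
```

```bash
python3 st.py
```

```text
{'clock': 12.725, 'opening': 0.322, 'contact_force': [0.0003, -0.3593, -0.9318], 'moment': [-0.0353, -0.0201, -0.0377], 'tool_pos': [0.4325, -0.2495, 0.1166], 'eef_rot': [1.0, 0.0005, -0.0001, -0.0], 'finger_force': 11.8119}
```

>>> play_rows:
  translation:
    - [0,0,-0.02]
    - [0,0,-0.035]
    - [0,0,-0.024]
    - [0.0174,-0.0375,0]
    - [0.0174,-0.0375,0]
    - [0.0174,-0.0375,0]
    - [0.0174,-0.0375,0]
    - [0.0174,-0.0375,0]
    - [0.0175,-0.0375,0]
    - [0,0,0]
    - [0,0,0]
  delta_rot:
    - [0,0,0]
    - [0,0,0]
    - [0,0,0]
    - [0,0,0]
    - [0,0,0]
    - [0,0,0]
    - [0,0,0]
    - [0,0,0]
    - [0,0,0]
    - [0,0,0]
    - [0,0,0]
  grip: [-1,-1,-1,-1,-1,-1,-1,-1,-1,-1,-1]
  squeeze: 20

```text
clock: 14.1
tool_pos: [0.5362, -0.0252, 0.1956]
eef_rot: [1.0, 0.0, -0.001, 0.0]
contact_force: [0.3, -0.9, -1.8]
opening: 0.313
finger_force: 19.7
```

```bash
python3 st.py; cat > hov.py <<'E'
from h import *
import sys
t,rb,zb,hc,rc=sys.argv[1],*map(float,sys.argv[2:6])
s=r.get_state();c=r.get_calibration('wrist'); im=r.snapshot('wrist'); cv2.imwrite(sys.argv[6],im); x,y,z=s['tool_pos']
b=getmask('wrist',t,(330,300)); m=opened(b[0]); ys,xs=np.nonzero(m); print('mask',b[1],xs.min(),xs.max(),ys.min(),ys.max())
print([(v,xs[ys==v].min(),xs[ys==v].max()) for v in range(ys.min(),ys.max(),14)])
p=proj(c,circ(x,y,z-zb,rb)); print('bottom at dx=0',p.min(0).round(1),p.max(0).round(1))
p=proj(c,circ(x,y,z-zb+hc,rc)); print('captop at dx=0',p.min(0).round(1),p.max(0).round(1))
valid=im.copy()
for rad,hx,hy in ((.0175,.540,.0903),(.02,.539,.035),(.0225,.537,-.0245),(.0265,.535,-.092)): print(rad,np.round(fithole(c,im,hx,hy,rad,span=.005),4))
E
python3 hov.py medium_bottle .021 .1166 .065 .015 pics/w7.png
```

```text
{'clock': 14.1, 'opening': 0.313, 'contact_force': [0.2875, -0.8548, -1.8391], 'moment': [-0.0146, 0.0164, -0.0356], 'tool_pos': [0.5362, -0.0252, 0.1956], 'eef_rot': [1.0, 0.0002, -0.0005, 0.0005], 'finger_force': 19.7241}
mask 0.59 281 376 239 374
[(239, np.int64(325), np.int64(331)), (253, np.int64(297), np.int64(359)), (267, np.int64(290), np.int64(367)), (281, np.int64(285), np.int64(371)), (295, np.int64(281), np.int64(376)), (309, np.int64(295), np.int64(363)), (323, np.int64(294), np.int64(365)), (337, np.int64(293), np.int64(365)), (351, np.int64(296), np.int64(361)), (365, np.int64(310), np.int64(347))]
bottom at dx=0 [287.4 234.3] [368.2 309.2]
captop at dx=0 [287.4 303.7] [368.4 374.6]
0.0175 [18.3602  0.5385  0.0908]
0.02 [15.5343  0.539   0.033 ]
0.0225 [ 8.4927  0.5382 -0.0262]
0.0265 [16.1824  0.5368 -0.092 ]
```

>>> play_rows:
  translation:
    - [0.0023,0,0.01]
    - [0,0,0.012]
    - [0,0,0.007]
    - [0,0,0.003]
    - [0,0,0.003]
    - [0,0,0.001]
    - [0,0,0]
  delta_rot:
    - [0,0,0]
    - [0,0,0]
    - [0,0,0]
    - [0,0,0]
    - [0,0,0]
    - [0,0,0]
    - [0,0,0]
  grip: [-1,-1,-1,-1,-1,-1,-1]

```text
clock: 15.08
tool_pos: [0.5391, -0.0245, 0.1598]
eef_rot: [1.0, 0.0, 0.0, 0.0]
contact_force: [0.5, -0.6, -1.2]
opening: 0.311
finger_force: 19.7
```

```bash
python3 st.py
```

```text
{'clock': 15.075, 'opening': 0.3106, 'contact_force': [0.4939, -0.5811, -1.2326], 'moment': [-0.0192, 0.0529, -0.0097], 'tool_pos': [0.5391, -0.0245, 0.1598], 'eef_rot': [1.0, 0.0004, 0.0001, 0.0001], 'finger_force': 19.702}
```

>>> play_rows:
  translation:
    - [0,0,0.002]
    - [0,0,0.002]
    - [0,0,0]
  delta_rot:
    - [0,0,0]
    - [0,0,0]
    - [0,0,0]
  grip: [-1,-1,-1]

```text
clock: 15.45
tool_pos: [0.539, -0.0246, 0.1555]
eef_rot: [1.0, 0.0, -0.0, 0.0]
contact_force: [0.2, -0.1, -0.9]
opening: 0.318
finger_force: 19.7
```

```bash
python3 st.py
```

```text
{'clock': 15.45, 'opening': 0.318, 'contact_force': [0.2229, -0.1341, -0.9258], 'moment': [-0.167, 0.0135, 0.0034], 'tool_pos': [0.539, -0.0246, 0.1555], 'eef_rot': [1.0, 0.0004, -0.0001, 0.0001], 'finger_force': 19.6849}
```

>>> play_rows:
  translation:
    - [0,0,0.003]
    - [0,0,0.003]
    - [0,0,0]
  delta_rot:
    - [0,0,0]
    - [0,0,0]
    - [0,0,0]
  grip: [-1,-1,-1]

```text
clock: 15.82
tool_pos: [0.539, -0.0245, 0.1494]
eef_rot: [1.0, 0.0, -0.0, 0.0]
contact_force: [0.1, -1.5, -1.9]
opening: 0.317
finger_force: 19.6
```

```bash
python3 st.py; python3 hov.py medium_bottle .021 .1166 .065 .015 pics/w8.png
```

```text
{'clock': 15.825, 'opening': 0.3165, 'contact_force': [0.0981, -1.5348, -1.8686], 'moment': [-0.3164, 0.041, 0.0284], 'tool_pos': [0.539, -0.0245, 0.1494], 'eef_rot': [1.0, 0.0004, -0.0003, 0.0001], 'finger_force': 19.6446}
mask 0.94 281 376 245 374
[(245, np.int64(321), np.int64(336)), (259, np.int64(296), np.int64(363)), (273, np.int64(288), np.int64(369)), (287, np.int64(284), np.int64(373)), (301, np.int64(282), np.int64(375)), (315, np.int64(294), np.int64(363)), (329, np.int64(292), np.int64(365)), (343, np.int64(293), np.int64(364)), (357, np.int64(300), np.int64(357)), (371, np.int64(325), np.int64(333))]
bottom at dx=0 [287.6 234.4] [368.4 309.3]
captop at dx=0 [287.5 303.8] [368.5 374.6]
0.0175 [20.326  0.54   0.089]
0.02 [16.2214  0.5392  0.033 ]
0.0225 [16.1979  0.5362 -0.0245]
0.0265 [16.9002  0.5368 -0.0918]
```

>>> play_rows:
  translation:
    - [0,0.0006,0.003]
    - [0,0,0.005]
    - [0,0,0.005]
    - [0,0,0.004]
    - [0,0,0.0015]
    - [0,0,0]
  delta_rot:
    - [0,0,0]
    - [0,0,0]
    - [0,0,0]
    - [0,0,0]
    - [0,0,0]
    - [0,0,0]
  grip: [-1,-1,-1,-1,-1,-1]

```text
clock: 16.68
tool_pos: [0.5391, -0.0251, 0.131]
eef_rot: [1.0, 0.0, -0.0, 0.0]
contact_force: [-1.0, -0.5, -1.0]
opening: 0.313
finger_force: 19.7
```

```bash
python3 st.py
```

```text
{'clock': 16.675, 'opening': 0.3133, 'contact_force': [-0.999, -0.4516, -0.971], 'moment': [-0.1338, 0.2469, 0.0058], 'tool_pos': [0.5391, -0.0251, 0.131], 'eef_rot': [1.0, 0.0005, -0.0001, 0.0], 'finger_force': 19.6959}
```

>>> play_rows:
  translation:
    - [0,0,0]
    - [0,0,0]
    - [0,0,-0.03]
    - [0,0,-0.05]
    - [0,0,-0.04]
    - [-0.0223,-0.043,0]
    - [-0.0223,-0.043,0]
    - [-0.0223,-0.043,0]
    - [-0.0223,-0.043,0]
    - [-0.0223,-0.043,0]
    - [-0.0223,-0.043,0]
    - [0,0,0]
    - [0,0,0]
  delta_rot:
    - [0,0,0]
    - [0,0,0]
    - [0,0,0]
    - [0,0,0]
    - [0,0,0]
    - [0,0,0]
    - [0,0,0]
    - [0,0,0]
    - [0,0,0]
    - [0,0,0]
    - [0,0,0]
    - [0,0,0]
    - [0,0,0]
  grip: [0.1,0.1,0.1,0.1,0.1,0.1,0.1,0.1,0.1,0.1,0.1,0.1,0.1]

```text
clock: 18.3
tool_pos: [0.4055, 0.2324, 0.2514]
eef_rot: [1.0, 0.0, 0.0, 0.0]
contact_force: [0.9, -0.7, -0.2]
opening: 0.548
finger_force: 0.0
```

```bash
python3 st.py; python3 - <<'E'
from h import *
s=r.get_state();c=r.get_calibration('wrist'); im=r.snapshot('wrist'); cv2.imwrite('pics/w9.png',im); x,y,z=s['tool_pos']
for d in r.silhouettes('wrist','large_bottle'):
    m=opened(d['pixels'])
    if m.sum()<50: continue
    ys,xs=np.nonzero(m); print(d['confidence'],xs.min(),xs.max(),ys.min(),ys.max(),m.sum())
    if d['confidence']>.4: print(fitbottle(c,m,x,y,LA(0))); print([(v,xs[ys==v].min(),xs[ys==v].max()) for v in range(ys.min(),ys.max(),8)])
p=proj(c,circ(x,y,0,.025)); print('model bottom',p.min(0),p.max(0)); p=proj(c,circ(x,y,.065,.015)); print('cap',p.min(0),p.max(0))
E
```

```text
{'clock': 18.3, 'opening': 0.5485, 'contact_force': [0.9388, -0.685, -0.2395], 'moment': [-0.0101, -0.0121, 0.032], 'tool_pos': [0.4055, 0.2324, 0.2514], 'eef_rot': [1.0, 0.0004, 0.0004, 0.0001], 'finger_force': 0.0}
0.78 291 356 177 251 3840
(array([0.41317889, 0.23530154]), np.float64(-0.8250966910184787))
[(177, np.int64(321), np.int64(330)), (185, np.int64(303), np.int64(344)), (193, np.int64(298), np.int64(350)), (201, np.int64(295), np.int64(353)), (209, np.int64(292), np.int64(356)), (217, np.int64(292), np.int64(356)), (225, np.int64(292), np.int64(355)), (233, np.int64(294), np.int64(352)), (241, np.int64(300), np.int64(346)), (249, np.int64(315), np.int64(327))]
model bottom [297.8083309  181.13877548] [358.06708176 239.86244925]
cap [305.89522466 212.64137274] [349.9879694  254.83002437]
```

>>> play_rows:
  translation:
    - [0.0035,-0.0031,0.04]
    - [0,0,0.045]
    - [0,0,0.03]
    - [0,0,0.013]
    - [0,0,0.0065]
    - [0,0,0]
    - [0,0,0]
    - [0,0,0]
    - [0,0,0]
    - [0,0,0]
    - [0,0,0]
  delta_rot:
    - [0,0,0]
    - [0,0,0]
    - [0,0,0]
    - [0,0,0]
    - [0,0,0]
    - [0,0,0]
    - [0,0,0]
    - [0,0,0]
    - [0,0,0]
    - [0,0,0]
    - [0,0,0]
  grip: [0.6,0.6,0.6,0.6,0.6,0.6,-1,-1,-1,-1,-1]
  squeeze: 12

```text
clock: 19.77
tool_pos: [0.4086, 0.236, 0.1167]
eef_rot: [1.0, 0.001, 0.0, -0.0]
contact_force: [0.2, 1.3, 0.4]
opening: 0.319
finger_force: 12.0
```

```bash
python3 st.py
```

```text
{'clock': 19.775, 'opening': 0.3187, 'contact_force': [0.225, 1.3409, 0.428], 'moment': [0.0467, 0.0415, 0.0479], 'tool_pos': [0.4086, 0.236, 0.1167], 'eef_rot': [1.0, 0.0005, 0.0001, -0.0], 'finger_force': 11.9689}
```

>>> play_rows:
  translation:
    - [0,0,-0.02]
    - [0,0,-0.04]
    - [0,0,-0.035]
    - [0.0183,0.0469,0]
    - [0.0183,0.0469,0]
    - [0.0183,0.0469,0]
    - [0.0183,0.0469,0]
    - [0.0183,0.0469,0]
    - [0.0183,0.0469,0]
    - [0.0183,0.0469,0]
    - [0,0,0.01]
    - [0,0,0.006]
    - [0,0,0]
  delta_rot:
    - [0,0,0]
    - [0,0,0]
    - [0,0,0]
    - [0,0,0]
    - [0,0,0]
    - [0,0,0]
    - [0,0,0]
    - [0,0,0]
    - [0,0,0]
    - [0,0,0]
    - [0,0,0]
    - [0,0,0]
    - [0,0,0]
  grip: [-1,-1,-1,-1,-1,-1,-1,-1,-1,-1,-1,-1,-1]
  squeeze: 20

```text
clock: 21.4
tool_pos: [0.5361, -0.0903, 0.195]
eef_rot: [1.0, 0.002, -0.001, -0.001]
contact_force: [-1.3, 0.2, -1.4]
opening: 0.314
finger_force: 19.8
```

```bash
python3 st.py; python3 hov.py large_bottle .025 .1167 .065 .015 pics/w10.png
python3 -c "
import cv2
im=cv2.imread('pics/w10.png'); cv2.imwrite('pics/w10c.png',cv2.resize(im[170:400,60:440],None,fx=2.1,fy=2.1,interpolation=2))"
```

```text
{'clock': 21.4, 'opening': 0.3145, 'contact_force': [-1.3306, 0.2367, -1.3855], 'moment': [0.0384, 0.0031, 0.0463], 'tool_pos': [0.5361, -0.0903, 0.195], 'eef_rot': [1.0, 0.0018, -0.0012, -0.0006], 'finger_force': 19.785}
mask 0.81 273 384 227 366
[(227, np.int64(325), np.int64(334)), (241, np.int64(294), np.int64(363)), (255, np.int64(285), np.int64(372)), (269, np.int64(280), np.int64(377)), (283, np.int64(276), np.int64(381)), (297, np.int64(273), np.int64(384)), (311, np.int64(294), np.int64(362)), (325, np.int64(292), np.int64(364)), (339, np.int64(293), np.int64(363)), (353, np.int64(301), np.int64(355))]
bottom at dx=0 [280.2 226.4] [376.4 315.5]
captop at dx=0 [287.7 303.4] [368.7 374.2]
0.0175 [17.3725  0.538   0.0888]
0.02 [15.2826  0.5385  0.0322]
0.0225 [17.6677  0.5355 -0.025 ]
0.0265 [ 8.8162  0.529  -0.089 ]
```

View pics/w10c.png

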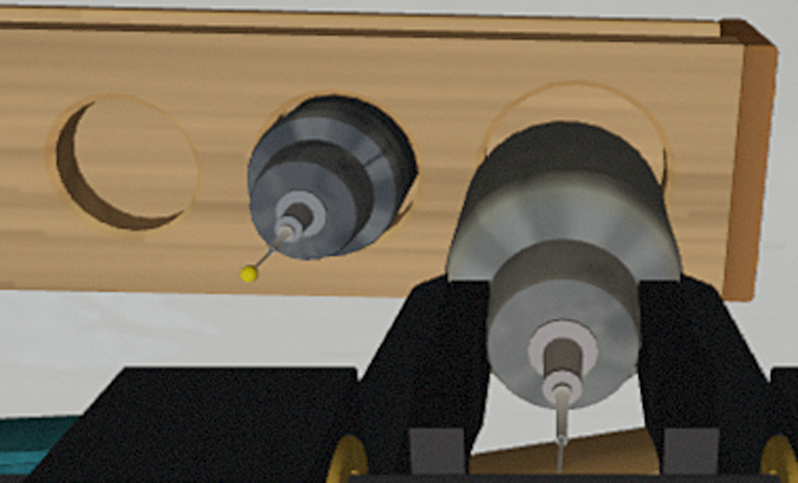

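```bash
python3 st.py; python3 - <<'E'
from h import *
c=r.get_calibration('wrist')
for x in (.534,.5365,.539):
    p=proj(c,circ(x,-.093,.046,.0265)); print(x,p.min(0).round(1),p.max(0).round(1))
E
```

```text
{'clock': 21.5, 'opening': 0.3173, 'contact_force': [0.0805, -0.3113, -1.2394], 'moment': [0.019, 0.0057, 0.0313], 'tool_pos': [0.5368, -0.0906, 0.1957], 'eef_rot': [1.0, 0.0017, -0.0003, -0.0003], 'finger_force': 19.7849}
0.534 [287.8 213. ] [376.4 296.4]
0.5365 [287.7 208.8] [376.6 292.7]
0.539 [287.5 204.6] [376.7 289. ]
```

>>> play_rows:
  translation:
    - [-0.0015,0.001,0.01]
    - [0,0,0.012]
    - [0,0,0.006]
    - [0,0,0.003]
    - [0,0,0.002]
    - [0,0,0.001]
    - [0,0,0]
  delta_rot:
    - [0,0,0]
    - [0,0,0]
    - [0,0,0]
    - [0,0,0]
    - [0,0,0]
    - [0,0,0]
    - [0,0,0]
  grip: [-1,-1,-1,-1,-1,-1,-1]

```text
clock: 22.38
tool_pos: [0.5356, -0.0933, 0.1618]
eef_rot: [1.0, 0.0, 0.0, 0.0]
contact_force: [-1.1, -0.2, 0.2]
opening: 0.312
finger_force: 19.8
```

```bash
python3 st.py
```

```text
{'clock': 22.375, 'opening': 0.3116, 'contact_force': [-1.0763, -0.2497, 0.2156], 'moment': [0.0261, 0.0976, -0.0031], 'tool_pos': [0.5356, -0.0933, 0.1618], 'eef_rot': [1.0, 0.0005, 0.0001, 0.0001], 'finger_force': 19.7847}
```

>>> play_rows:
  translation:
    - [-0.001,0,0]
    - [0,0,0.002]
    - [0,0,0.001]
    - [0,0,0]
  delta_rot:
    - [0,0,0]
    - [0,0,0]
    - [0,0,0]
    - [0,0,0]
  grip: [-1,-1,-1,-1]

```text
clock: 22.88
tool_pos: [0.5344, -0.0932, 0.1586]
eef_rot: [1.0, 0.0, -0.0, 0.0]
contact_force: [-0.1, -0.4, -1.2]
opening: 0.31
finger_force: 19.8
```

```bash
python3 st.py
```

```text
{'clock': 22.875, 'opening': 0.3097, 'contact_force': [-0.0943, -0.4125, -1.2454], 'moment': [0.0266, 0.0075, -0.0219], 'tool_pos': [0.5344, -0.0932, 0.1586], 'eef_rot': [1.0, 0.0004, -0.0001, 0.0], 'finger_force': 19.7847}
```

Free of contact; continue slowly.

>>> play_rows:
  translation:
    - [0,0,0.002]
    - [0,0,0.002]
    - [0,0,0.002]
    - [0,0,0]
  delta_rot:
    - [0,0,0]
    - [0,0,0]
    - [0,0,0]
    - [0,0,0]
  grip: [-1,-1,-1,-1]

```text
clock: 23.38
tool_pos: [0.5344, -0.0932, 0.1525]
eef_rot: [1.0, 0.0, -0.0, 0.0]
contact_force: [0.2, 0.8, -0.8]
opening: 0.314
finger_force: 19.8
```

```bash
python3 st.py
```

```text
{'clock': 23.375, 'opening': 0.3139, 'contact_force': [0.155, 0.8176, -0.8273], 'moment': [0.007, 0.0394, -0.0246], 'tool_pos': [0.5344, -0.0932, 0.1525], 'eef_rot': [1.0, 0.0004, -0.0002, 0.0], 'finger_force': 19.7847}
```

>>> play_rows:
  translation:
    - [0,0,0.004]
    - [0,0,0.006]
    - [0,0,0.006]
    - [0,0,0.004]
    - [0,0,0.002]
    - [0,0,0]
  delta_rot:
    - [0,0,0]
    - [0,0,0]
    - [0,0,0]
    - [0,0,0]
    - [0,0,0]
    - [0,0,0]
  grip: [-1,-1,-1,-1,-1,-1]

```text
clock: 24.12
tool_pos: [0.5345, -0.0933, 0.1306]
eef_rot: [1.0, 0.0, -0.0, 0.0]
contact_force: [0.3, -0.0, -0.9]
opening: 0.317
finger_force: 19.8
```

```bash
python3 st.py
```

```text
{'clock': 24.125, 'opening': 0.3172, 'contact_force': [0.3316, -0.0282, -0.8746], 'moment': [-0.0008, 0.0056, -0.0355], 'tool_pos': [0.5345, -0.0933, 0.1306], 'eef_rot': [1.0, 0.0005, -0.0001, 0.0], 'finger_force': 19.7848}
```

>>> play_rows:
  translation:
    - [0,0,0.0012]
    - [0,0,0]
    - [0,0,0]
    - [0,0,0]
    - [0,0,-0.015]
    - [0,0,-0.03]
    - [0,0,-0.05]
    - [0,0.0,-0.05]
    - [-0.02,0,-0.03]
    - [0,0,0]
    - [0,0,0]
  delta_rot:
    - [0,0,0]
    - [0,0,0]
    - [0,0,0]
    - [0,0,0]
    - [0,0,0]
    - [0,0,0]
    - [0,0,0]
    - [0,0,0]
    - [0,0,0]
    - [0,0,0]
    - [0,0,0]
  grip: [-1,0.2,0.2,0.2,0.2,0.2,0.2,0.2,0.2,0.2,0.2]

```text
clock: 25.5
tool_pos: [0.5145, -0.0932, 0.3044]
eef_rot: [1.0, 0.0, 0.0, -0.0]
contact_force: [0.1, 0.6, 1.0]
opening: 0.598
finger_force: 0.0
```

```bash
python3 st.py; python3 - <<'E'
from h import *
c=r.get_calibration('wrist'); im=r.snapshot('wrist'); cv2.imwrite('pics/w11.png',im); o=im.copy()
for t,C,x,y in (('small_bottle',SM,.54,.0903),('medium_bottle',ME,.538,-.025),('large_bottle',LA,.5365,-.093)):
    u=proj(c,[[x,y,.06]])[0]; b=getmask('wrist',t,u)
    if b: print(t,b[1],fitbottle(c,opened(b[0]),x,y,C(.012,.046)))
cv2.imwrite('pics/w11c.png',cv2.resize(im[130:330,20:400],None,fx=2.1,fy=2.1,interpolation=2))
E
```

```text
{'clock': 25.5, 'opening': 0.598, 'contact_force': [0.1456, 0.5727, 1.0284], 'moment': [0.0082, 0.0081, 0.0151], 'tool_pos': [0.5145, -0.0932, 0.3044], 'eef_rot': [1.0, 0.0005, 0.0001, -0.0], 'finger_force': 0.0}
small_bottle 0.56 (array([0.53905601, 0.08656133]), np.float64(-0.918809201623816))
medium_bottle 0.91 (array([ 0.5370432 , -0.02840555]), np.float64(-0.8995734780922838))
large_bottle 0.59 (array([ 0.53858235, -0.09333821]), np.float64(-0.839754816112084))
```

View pics/w11c.png

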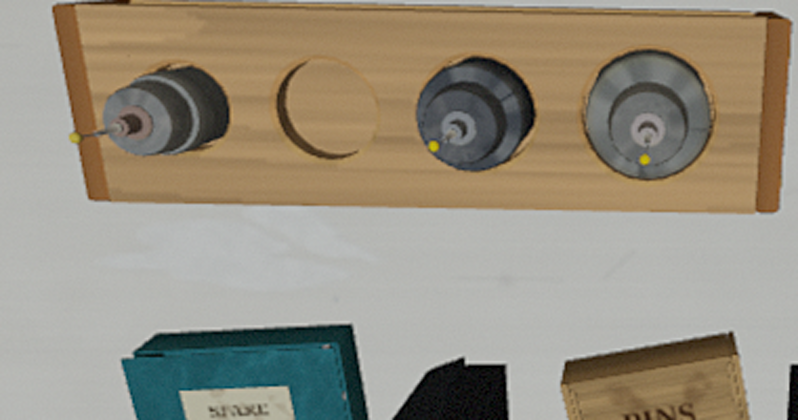

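```bash
python3 - <<'E'
from h import *
c=r.get_calibration('wrist')
print(proj(c,[[.54,.0895,.114],[.538,-.025,.115],[.5365,-.0933,.118]]).round(1), [(20+a/2.1,130+b/2.1) for a,b in ((75,137),(433,146),(644,160))])
E
```

```text
[[ 54.4 195.3]
 [225.9 198.6]
 [328.4 201.8]] [(55.714285714285715, 195.23809523809524), (226.19047619047618, 199.52380952380952), (326.66666666666663, 206.1904761904762)]
```

```bash
python3 -c "
from plant import r
print(r.finish_job())"
```

```text
the job is handed in; nothing more can be done
None
```

I put the small bottle in the 35 mm hole, the medium in the 45 mm and the large in the 53 mm, then handed the job in at about 26 s. The last wrist picture showed all three upright and fully down. I saw no sign that the mug, tin or box had been touched, though I didn't re-measure their positions. The hand-in gave no verdict.

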